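Lock the indexing stage with its locating pin

ROBOT

A 6-joint arm with a two-finger parallel gripper is mounted at the origin on a cart in front of the work surface, level with it; the furniture and walls round the work are solid. World frame = base frame: x ahead of the robot, y to its left, z up, the work surface at z = 0. Lengths are in m, angles in rad, forces in N, time in s.
With the tool pointing down it reaches from about 0.35 to 0.975 m from the base axis. Payload 4.9 kg.
Tool frame: the origin (TCP) lies on the mounting face of the last link; the fingertips stand 173 mm ahead of it and the grasp point (between the pads) lies ctrl.pinch_z ahead of it (ctrl.pinch_z is the distance from the TCP to the grasp point, in m); z points along the fingers, y is the line along which they close (so a half turn about z gives the same grasp; the last joint's range is limited). The gripper opens to 85 mm and grips with 20 to 120 N. Pads are 22 mm wide; open, the fingers measure 114 mm over their backs; the gripper's body (76 mm by 85 mm) begins 54 mm behind the grasp point. The pads swing forward as they close: fully open they stand 13 mm farther back than shut.
Start: joints at [-1.266, 0.053, 1.613, -0, 1.476, -0.119], TCP at [0.257, -0.57, 0.405] pointing down, gripper open.
Joint ranges: [-3.01, 3.01], [-1.01, 2.22], [0.06, 2.58], [-1.02, 4.17], [0.09, 2.62], [-3.14, 3.14]. Speed limits (rad/s): [2.57, 2.57, 3.14, 3.14, 3.14, 3.14].

INTERFACE

Orientations are given as a rotation vector (axis times angle).
In Python, from station import telemetry, eyes, ctrl gives the robot as it stands.
- The arm moves only by the tool apply_moves, never from a script. Its argument "plan" is a list of rows, each a list of 5 numbers: the finger opening in m, from 0 to 0.0854, then the shift along the tool's x, y, z in m, then the turn about the tool's z in rad. In form: [[jaw, x, y, z, roll], ...]. A call has 1 to 12 rows; each row is the pose to reach, as a shift and turn from the pose commanded when the call began, along the tool's axes at that moment; what a row does not reach only later rows make up. A row lasts 1/12 s, in which the tool goes at most 41.7 mm and 7.16 degrees, less where a joint would pass 70% of its speed; a pose out of reach is approached as far as the arm can. A call with a gripper value outside its range is refused whole. The fingers move at their own pace and stop on an object; "newtons" is the grip in N (left out, the last holds). Time passes only in rows, so rows that repeat a pose let the fingers close. It gives the time, the measured TCP pose, the force, the opening and the grip force at its end, in the units of the state.
- telemetry.get_obs(): the state, without advancing time (a new reading comes with each control period).
- eyes.get_image(name): name is "scene" or "top"; returns a dict with "img" (480x640x3 uint8, blue, green, red), "range_z" (480x640 float32, m along the optical axis (not along the pixel's ray), 0 where there is no reading), "K" (3x3 intrinsics, pixels), "pose" (4x4, takes a point from camera to world coordinates). Camera axes: x right, y down, z forward; pixel columns grow to the right and rows downward; lengths in m; the calibration is good to about 2 mm. A picture is of the moment at which its call begins.
- ctrl.finish_job(): hands the job in; it is judged then, once.
Trained networks look in a picture, given as the dict that the camera call returned (one of the last four; its "shot" number tells which), for a name from the list of things; names that differ only in an ending like _2 or _b are one class to them, and where a whole thing is asked for, a point or a joint stands for the part that bears it (a point fixed in the world has none). Each returns a list of dicts, best first, with "confidence" (0 to 1); they miss things now and then, are a little off and sometimes report something else, mostly with a low value. They report only what shows in the picture. A call takes as long as a camera call. They do not tell look-alikes from the thing itself.
- eyes.search_frame(thing, picture): "box" ([left, top, right, bottom] in pixels, round what is visible of it).
- eyes.outline_of(thing, picture): "region" (480x640 bool, what is visible of it) and "box" ([left, top, right, bottom] in pixels, round what is visible of it).
- eyes.tip_of(thing, picture): "point" ([column, row] in pixels: a listed point, or the origin of a listed thing).
The state is a dict: "t": time; "q": joint angles; "dq": joint speeds; "effort": joint torques, N m; "tool_pos": TCP position; "tool_rot": TCP orientation; "contact_force": force on the tool from outside, world axes, zero at the start; "wrist_torque": the same for the moment, N m; "opening": finger opening in m; "grip_force": force on a finger pad.
Only numpy, scipy, OpenCV 4.12 (cv2) and the standard library are available. Lean on these libraries where they do the work, as an engineer would, in place of code of your own. Each camera call takes 0.05 s, during which the arm holds its last target. There are 200 camera calls.

TASK

Lock the indexing stage: take the red-handled locating pin out of its blue parking block, put its tip into the slot in the stage's cover, and slide the tip gently along the plate under the slot until you feel it drop into the hidden blind hole. Seat the pin fully home in that hole and leave it standing there upright, released. Never press hard with the pin, and leave the loupe and the copper-coloured reference standard where they are.

Things in the scene. Friction and masses are not known exactly. Their poses are not given: they have to be found in the camera images.
- pin: Loose steel locating pin, 90 mm long, about 0.12 kg, at the start upright in the parking block. Origin: centre of its tip (lower end); z along the pin to the handle. The tip is a blunt cone, 6.4 mm across at its end, widening over 6 mm to the round 12 mm shank; collar 24 mm across, 50 to 53 mm from the tip.
- handle (a point): Middle of the pin's red square handle, 71 mm from the pin's tip. The handle is 20 x 20 mm with flats square to the pin's x and y, and reaches from 53 to 89 mm from the tip.
- parking_block: Fixed blue plastic block, 58 x 58 x 30 mm, with one upright hole of 14 mm, 22 mm deep, in the middle, in which the pin is parked (pin tip 8 mm above the worktop). Origin at the centre of its underside, z up. The pin lifts straight out.
- stage: Fixed indexing stage: closed flat box, 90 mm (x) by 176 mm (y), 38 mm high, with an 8 mm aluminium cover that has one slot. Origin: centre of its underside; z up, y along the slot. Under the slot lies a stiff blackened steel index bar that does not move under the pin. More than 40 N from the pin damages the stage.
- slot (a point): Centre of the slot (18 mm wide in x, 72 mm long in y) at the level of the index bar's top, 30 mm above the stage's underside; axes as the stage's. The bar has one blind hole, 14 mm across with 1 mm chamfer, 20 mm deep, on the slot's centre line (x = 0); where along the slot is unknown: anywhere from y = -23 to +23 mm.
- loupe: Loose black measuring loupe standing upright, 36 mm across, 47 mm high, 0.06 kg; origin at the centre of its underside. A bystander: leave it where it is. (Also keep the arm clear of the tall spectrometer at the robot's right and the control unit right of the stage; swing over folded from a start beside the spectrometer.)
- standard: Loose round copper-coloured reference standard, 45 mm across, 20 mm high; origin at the centre of its underside. A bystander: leave it where it is.
Things that resemble listed ones, but are neither listed nor needed, are in the scene too. What is shaped like the pin but purple or turquoise is not meant.

How it is judged:
On the way, in this order (a step that is already met when the one before it is completed fails the run):
1. the pin is out of its parking block (z of pin in the frame of parking_block above 0.034 m), for 0.1 s.
2. the pin's tip is in the slot of the stage's cover (z of pin in the frame of stage below 0.036 m and x of pin in the frame of stage between -0.009 and 0.009 m and y of pin in the frame of stage between -0.036 and 0.036 m), for 0.1 s.
At the end, for the whole second after the job is handed in: The pin stands in the stage's blind hole, its tip on the hole's floor (within 2.5 mm), within 5 mm of the slot's centre line and between the ends of the slot, leaning less than 0.2 rad, at rest and released (z of pin in the frame of stage below 0.0125 m and x of pin in the frame of stage between -0.005 and 0.005 m and y of pin in the frame of stage between -0.029 and 0.029 m and angle between pin's own z axis and vertical below 0.2 rad and linear speed of pin below 0.02 m/s); the robot touches nothing.
It fails at once if the pin presses on the stage with more than 40 N (contact force between pin and stage above 40 N).
It fails at once if the loupe is moved by more than 20 mm (distance of loupe from where it was at the start of the episode above 0.02 m).
It fails at once if the reference standard is moved by more than 20 mm (distance of standard from where it was at the start of the episode above 0.02 m).
It also fails if it takes over 61 s, if anything falls off the work surface, if the arm or the gripper's body presses on something with over 40 N, if the wrist force passes 120 N, or if a joint passes its speed limit or range.

## Working session

There is one attempt and no reset: what is moved stays moved. The work goes in short steps, Python scripts to look and compute and a tool call to move; the robot and the scene stay as the last step left them, time stands still between calls to the robot, and variables do not carry over. Pictures are saved under pics/ and viewed, at most 10 in all, crops included, and the job is handed in when it is done.

Besides the shell and the picture viewer there is one more tool, called after ">>>" by a JSON object that holds its "fn" and its "kwargs". apply_moves: Moves the arm, as the interface text tells. Its arguments: {"type":"object","properties":{"plan":{"type":"array","items":{"type":"array","items":{"type":"number"}}},"newtons":{"type":"number"}},"required":["plan"]}

```bash
ls; mkdir -p pics; cat > h.py <<'E'
import numpy as np, cv2
from scipy.spatial.transform import Rotation as R
from station import telemetry, eyes, ctrl
def world(p,uv,z=None):
    """pixel -> world, by depth (z None) or on plane of height z"""
    K,T=p["K"],p["pose"]; d=np.linalg.inv(K)@[uv[0],uv[1],1.]
    if z is None:
        u,v=int(round(uv[0])),int(round(uv[1])); w=p["range_z"][v-2:v+3,u-2:u+3]; w=w[w>0]
        return T[:3,:3]@(d*np.median(w))+T[:3,3] if w.size else None
    r=T[:3,:3]@d; return T[:3,3]+r*(z-T[2,3])/r[2]
def pix(p,w):
    c=np.linalg.inv(p["pose"])@np.append(w,1); u=p["K"]@c[:3]; return u[:2]/u[2]
E
python3 - <<'E'
from h import *
np.set_printoptions(precision=4,suppress=True)
o=telemetry.get_obs(); print({k:np.round(v,3) for k,v in o.items()}, ctrl.pinch_z)
for n in("scene","top"):
    p=eyes.get_image(n); cv2.imwrite(f"pics/{n}0.png",p["img"]); print(n,p["K"][0],p["pose"])
    for t in("pin","parking_block","stage","loupe","standard"):
        for d in eyes.search_frame(t,p)[:4]:
            b=d["box"]; print(t,round(d["confidence"],2),np.round(b),world(p,[(b[0]+b[2])/2,(b[1]+b[3])/2]))
    for t in("handle","slot","pin"):
        for d in eyes.tip_of(t,p)[:4]: print("tip",t,round(d["confidence"],2),d["point"],world(p,d["point"]))
E
```

```text
pics
{'t': np.float64(0.0), 'q': array([-1.266,  0.053,  1.614, -0.   ,  1.476, -0.119]), 'dq': array([-0.001, -0.002, -0.001, -0.   ,  0.001,  0.   ]), 'effort': array([  0.001, -39.369, -37.017,  -0.   ,   0.007,  -0.   ]), 'tool_pos': array([ 0.257, -0.569,  0.403]), 'tool_rot': array([-3.069, -0.66 ,  0.   ]), 'contact_force': array([-0.085, -0.079,  0.504]), 'wrist_torque': array([ 0.011, -0.035, -0.026]), 'grip_force': np.float64(0.0), 'opening': np.float64(0.085)} 0.1547
scene [560.0448   0.     329.0021] [[-0.8509 -0.3202  0.4164  0.2111]
 [-0.525   0.5449 -0.6538  0.6756]
 [-0.0176 -0.7749 -0.6318  0.6479]
 [ 0.      0.      0.      1.    ]]
pin 0.92 [326. 326. 341. 373.] [0.4783 0.2503 0.0539]
pin 0.69 [280. 283. 299. 333.] [0.5629 0.2317 0.0727]
pin 0.65 [376. 296. 395. 342.] [0.4404 0.1712 0.0615]
pin 0.62 [215. 263. 232. 308.] [0.6917 0.2288 0.0533]
parking_block 0.3 [317. 210. 418. 293.] [0.5472 0.0261 0.0371]
parking_block 0.17 [308. 212. 330. 232.] [ 0.6757 -0.0216  0.0203]
loupe 0.94 [241. 254. 263. 284.] [0.6898 0.1615 0.0363]
standard 0.84 [312. 214. 328. 231.] [ 0
[... 916 characters left out ...]
32. 272. 283.] [0.5603 0.2172 0.0744]
parking_block 0.62 [330. 225. 436. 300.] [ 0.5593 -0.0038  0.0299]
stage 0.63 [328. 226. 437. 298.] [ 0.5615 -0.0035  0.0294]
standard 0.84 [384. 181. 414. 211.] [ 0.6796 -0.0352  0.0197]
tip handle 0.57 [283.3, 326.7] [0.4488 0.1608 0.09  ]
tip handle 0.56 [232.8, 303.6] [0.4843 0.2404 0.0893]
tip handle 0.55 [248.4, 253.3] [0.5631 0.2173 0.0962]
tip handle 0.51 [247.9, 175.6] [0.6934 0.2226 0.0883]
tip slot 0.92 [385.1, 263.0] [ 0.5592 -0.0075  0.029 ]
tip pin 0.75 [283.1, 330.6] [0.4428 0.1611 0.0895]
tip pin 0.75 [257.1, 186.7] [0.6968 0.215  0.0142]
tip pin 0.63 [236.5, 305.9] [0.4807 0.2346 0.0887]
tip pin 0.46 [249.7, 255.2] [0.5617 0.2164 0.086 ]
```

View pics/scene0.png

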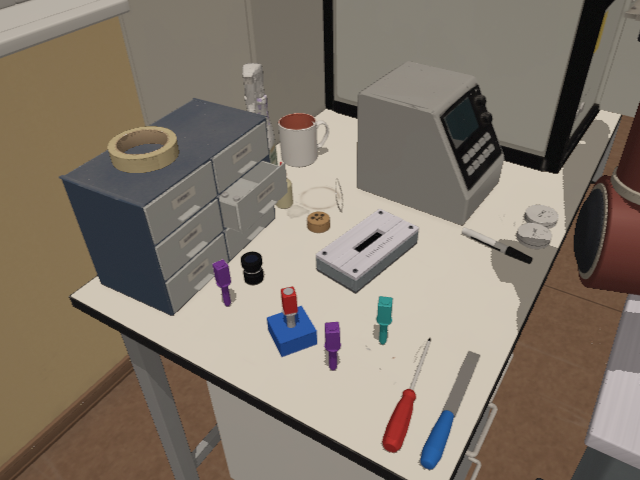

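View pics/top0.png

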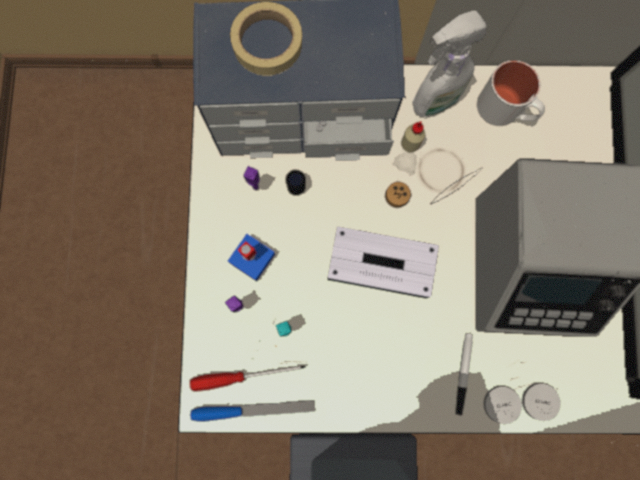

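The scene picture shows the red pin in its blue block at about (290,300), purple and turquoise look-alikes around it, and the stage with its slot at (370,242). In the top picture the pin is at (248,252), the slot at (384,262), and a tall grey unit stands to the right at (480-640,165-335). Next I'll measure precisely and map the obstacles.

```bash
cat > m.py <<'E'
from h import *
np.set_printoptions(precision=4,suppress=True,linewidth=160)
def cloud(p):
    v,u=np.mgrid[:480,:640]; z=p["range_z"]; 
    c=np.stack([(u-p["K"][0,2])/p["K"][0,0]*z,(v-p["K"][1,2])/p["K"][1,1]*z,z],-1)
    return c@p["pose"][:3,:3].T+p["pose"][:3,3]
if __name__=="__main__":
    P={n:eyes.get_image(n) for n in("scene","top")}
    H={}
    for n,p in P.items():
        C=cloud(p); ok=p["range_z"]>0
        b=p["img"].astype(int); red=(b[...,2]>130)&(b[...,1]<70)&(b[...,0]<70)&ok
        blue=(b[...,0]>110)&(b[...,2]<60)&(b[...,1]<110)&ok
        near=np.hypot(C[...,0]-.563,C[...,1]-.225)<.06
        for nm,m in(("red",red&near),("bluetop",blue&near&(abs(C[...,2]-.03)<.006)),("redtop",red&near&(C[...,2]>.092))):
            q=C[m]; print(n,nm,len(q), q.min(0),q.max(0),q.mean(0)) if len(q) else 0
            if len(q)>5 and nm!="red": print("  rect",cv2.minAreaRect(q[:,:2].astype(np.float32)*1000))
        st=ok&(abs(C[...,2]-.037)<.006)&(abs(C[...,0]-.56)<.09)&(abs(C[...,1]+.005)<.12)
        print(n,"cover",cv2.minAreaRect(C[st][:,:2].astype(np.float32)*1000),np.median(C[st][:,2]))
        dark=(b.max(-1)<60)&(abs(C[...,0]-.56)<.04)&(abs(C[...,1]+.005)<.06)&ok
        k,l,s,c=cv2.connectedComponentsWithStats(dark.astype(np.uint8)); i=1+s[1:,4].argmax(); print(s[i],c[i])
        (vv,uu)=np.nonzero(l==i)
        w=np.array([world(p,(x,y),.038)[:2] for x,y in zip(uu,vv)],np.float32)*1000; print(n,"slot@38",cv2.minAreaRect(w), "depth z",np.median(C[l==i][:,2]))
        for x,y,z in C[ok][::7]:
            k=(round(x/.1),round(y/.1)); H[k]=max(H.get(k,0),z)
    print("cols y:",list(range(6,-9,-1)))
    for i in range(10,-2,-1): print(i,[round(float(H.get((i,j),-1)),2) for j in range(6,-9,-1)])
E
python3 m.py
```

```text
scene red 245 [0.5562 0.2135 0.0611] [0.581  0.2372 0.0982] [0.5641 0.2299 0.0833]
scene bluetop 940 [0.5302 0.1863 0.024 ] [0.6087 0.2633 0.0328] [0.5653 0.2299 0.029 ]
  rect ((568.8698120117188, 224.58367919921875), (56.63852310180664, 59.42179489135742), 56.25138473510742)
scene redtop 77 [0.5577 0.2135 0.092 ] [0.581  0.2362 0.0982] [0.5667 0.2281 0.0952]
  rect ((568.4742431640625, 225.6112060546875), (17.674148559570312, 21.360733032226562), 47.892616271972656)
scene cover ((560.2166137695312, -2.5966110229492188), (180.9089813232422, 92.92607879638672), 79.37979125976562) 0.037238334949889595
[355 232  27  20 153] [367.7908 241.6144]
scene slot@38 ((559.184326171875, 2.957754135131836), (61.60595703125, 11.728466987609863), 79.27274322509766) depth z 0.029326975981076586
top red 39 [0.5571 0.2102 0.0934] [0.5798 0.2325 0.0985] [0.5659 0.2199 0.0958]
top bluetop 643 [0.5325 0.1838 0.0243] [0.6049 0.2564 0.0342] [0.5629 0.2195 0.0289]
  rect ((569.1704711914062, 220.5064697265625), (55.489036560058594, 55.000816345214844), 57.051918029785156)
top redtop 39 [0.5571 0.2102 0.0934
[... 885 characters left out ...]
-1.0]
6 [0.0, 0.0, -1.0, 0.03, 0.1, 0.04, 0.04, 0.04, 0.22, 0.22, 0.33, -1.0, -1.0, -1.0, -1.0]
5 [0.0, 0.0, -1.0, 0.09, 0.09, 0.04, 0.04, 0.04, 0.22, 0.22, 0.35, -1.0, -1.0, -1.0, -1.0]
4 [0.0, 0.0, -1.0, 0.03, 0.09, 0.02, 0.0, 0.02, 0.09, 0.1, 0.36, -1.0, -1.0, -1.0, -1.0]
3 [0.0, 0.0, -1.0, 0.03, 0.02, 0.01, 0.01, 0.02, 0.02, 0.02, 0.37, 0.34, 0.31, 0.29, 0.27]
2 [0.0, 0.0, 0.0, 0.0, 0.0, 0.39, 0.31, 0.0, 0.0, 0.0, 0.0, 0.0, 0.0, 0.09, 0.0]
1 [0.0, 0.0, 0.0, 0.0, 0.0, 0.0, 0.0, 0.0, 0.0, 0.0, 0.0, 0.0, 0.0, 0.0, 0.0]
0 [0.0, 0.0, 0.0, 0.0, 0.0, -1.0, -1.0, -1.0, 0.0, 0.0, 0.0, 0.0, 0.0, 0.0, 0.0]
-1 [-1.0, -1.0, -1.0, -1.0, -1.0, -1.0, -1.0, -1.0, -1.0, -1.0, -1.0, -1.0, -1.0, -1.0, -1.0]
```

```bash
cat > o.py <<'E'
from m import *
P={n:eyes.get_image(n) for n in("scene","top")}
for n,p in P.items():
    C=cloud(p)[p["range_z"]>0]
    cu=C[(C[:,2]>.12)&(C[:,1]<-.06)&(C[:,1]>-.36)&(C[:,0]>.35)&(C[:,0]<.68)]
    print(n,"control unit",cu.min(0) if len(cu) else 0,cu.max(0) if len(cu) else 0)
    for lo in(.1,.15,.2,.25,.3,.35):
        s=C[(C[:,2]>lo)&(C[:,2]<lo+.05)&(C[:,1]<-.33)&(C[:,1]>-.9)&(C[:,0]>.1)]
        if len(s):
            r=np.hypot(s[:,0],s[:,1]); print(n,lo,len(s),"minr",s[r.argmin()],"ymax",s[s[:,1].argmax()],"xmin",s[s[:,0].argmin()])
    k=C[(C[:,2]>.05)&(C[:,0]>.1)&(C[:,0]<.4)&(abs(C[:,1])<.4)]; print("near robot",len(k),k.min(0) if len(k) else 0,k.max(0) if len(k) else 0)
E
python3 o.py; cat > pts.py <<'E'
E
python3 - <<'E'
from h import *
o=telemetry.get_obs(); Rm=R.from_rotvec(o["tool_rot"]).as_matrix(); print(Rm.round(3),o["t"])
for w in([.14,-.34,.45],[.12,-.30,.45],[.33,.0,.4],[.33,.13,.4]): print(w,(Rm.T@(np.array(w)-o["tool_pos"])).round(3))
E
```

```text
scene control unit [ 0.459 -0.349  0.12 ] [ 0.68   -0.1578  0.222 ]
scene 0.1 4892 minr [ 0.3383 -0.3963  0.1054] ymax [ 0.947  -0.3301  0.1047] xmin [ 0.2516 -0.7082  0.1003]
scene 0.15 6287 minr [ 0.3389 -0.3966  0.1966] ymax [ 0.9455 -0.33    0.1624] xmin [ 0.2678 -0.7086  0.1528]
scene 0.2 8481 minr [ 0.3367 -0.3972  0.2085] ymax [ 0.5183 -0.3301  0.2149] xmin [ 0.2809 -0.6051  0.2461]
scene 0.25 8390 minr [ 0.3379 -0.3938  0.2817] ymax [ 0.9482 -0.33    0.2983] xmin [ 0.2818 -0.6018  0.2509]
scene 0.3 4655 minr [ 0.3374 -0.3956  0.3158] ymax [ 0.9476 -0.3332  0.3016] xmin [ 0.3356 -0.4131  0.3263]
scene 0.35 381 minr [ 0.3387 -0.395   0.3506] ymax [ 0.3493 -0.3942  0.3606] xmin [ 0.3356 -0.418   0.358 ]
near robot 9984 [ 0.1582 -0.4     0.0502] [0.3995 0.1366 0.3926]
top control unit [ 0.4612 -0.341   0.12  ] [ 0.6799 -0.1609  0.2246]
top 0.1 1470 minr [ 0.4503 -0.3305  0.1009] ymax [ 0.4615 -0.33    0.1211] xmin [ 0.4503 -0.3305  0.1009]
top 0.15 787 minr [ 0.4775 -0.3306  0.15  ] ymax [ 0.9507 -0.33    0.1845] xmin [ 0.4775 -0.3306  0.15  ]
top 0.2 302 minr [ 0.5082 -0.3312  0.2016] ymax [ 0.6156 -0.33    0.2196] xmin [ 0.507  -0.3333  0.2   ]
near robot 54 [ 0.3419 -0.4     0.0502] [ 0.3716 -0.398   0.0677]
[[ 0.912  0.411 -0.   ]
 [ 0.411 -0.912 -0.   ]
 [-0.     0.    -1.   ]] 1.1
[0.14, -0.34, 0.45] [-0.012 -0.257 -0.045]
[0.12, -0.3, 0.45] [-0.014 -0.302 -0.045]
[0.33, 0.0, 0.4] [ 0.301 -0.489  0.005]
[0.33, 0.13, 0.4] [ 0.354 -0.608  0.005]
```

>>> {"fn": "apply_moves", "kwargs": {"plan": [[0.06, 0, -0.037, -0.01, 0], [0.06, 0, -0.074, -0.02, 0], [0.06, 0, -0.111, -0.03, 0], [0.06, 0, -0.148, -0.04, 0], [0.06, 0, -0.185, -0.05, 0], [0.06, 0, -0.222, -0.05, 0], [0.06, 0, -0.257, -0.05, 0], [0.06, 0.039, -0.261, -0.05, 0], [0.06, 0.079, -0.265, -0.05, 0], [0.06, 0.121, -0.273, -0.05, 0], [0.06, 0.161, -0.288, -0.05, 0], [0.06, 0.197, -0.308, -0.05, 0]], "newtons": 50}}

```text
t: 2.1
tool_pos: [0.3099, -0.2079, 0.455]
tool_rot: [3.071, 0.659, 0.001]
contact_force: [0.8, -0.6, -0.3]
opening: 0.0596
grip_force: 0.0
```

>>> {"fn": "apply_moves", "kwargs": {"plan": [[0.06, 0.033, -0.023, 0, -0.04], [0.06, 0.066, -0.046, 0, -0.08], [0.06, 0.099, -0.069, 0, -0.12], [0.06, 0.132, -0.092, 0, -0.16], [0.06, 0.165, -0.115, 0, -0.2], [0.06, 0.198, -0.138, 0, -0.24], [0.06, 0.231, -0.161, 0, -0.28], [0.06, 0.264, -0.184, 0, -0.32], [0.06, 0.297, -0.207, 0, -0.36], [0.06, 0.33, -0.23, 0, -0.4], [0.06, 0.363, -0.253, 0, -0.45], [0.06, 0.396, -0.276, 0, -0.45]]}}

```text
t: 3.1
tool_pos: [0.557, 0.2074, 0.4547]
tool_rot: [2.845, 1.333, 0.0]
contact_force: [0.3, -0.4, 0.5]
opening: 0.0599
grip_force: 0.0
```

```bash
cat >> h.py <<'E'
def to(w):
    """shift in tool axes that brings the TCP to world point w"""
    o=telemetry.get_obs(); M=R.from_rotvec(o["tool_rot"]).as_matrix()
    return np.round(M.T@(np.array(w)-o["tool_pos"]),4), "yaw",np.degrees(np.arctan2(M[1,0],M[0,0])).round(2),"t",round(float(o["t"]),2),"F",o["contact_force"].round(1), o["tool_pos"].round(4), M[:,2].round(4)
E
python3 - <<'E'
from m import *
print(to([.569,.2236,.28]))
p=eyes.get_image("scene"); C=cloud(p); b=p["img"].astype(int)
ok=p["range_z"]>0
red=(b[...,2]>110)&(b[...,1]<90)&(b[...,0]<90)&ok&(np.hypot(C[...,0]-.563,C[...,1]-.225)<.05)
for lo in (.06,.092):
  q=C[red&(C[...,2]>lo)]; print(len(q), cv2.minAreaRect(q[:,:2].astype(np.float32)*1000))
cv2.imwrite("pics/a.png",cv2.resize(np.hstack([p["img"][200:400,190:390],eyes.get_image("top")["img"][150:350,160:360]]),None,fx=2,fy=2))
E
```

```text
(array([ 0.0201, -0.0012,  0.1747]), 'yaw', np.float64(50.2), 't', 3.1, 'F', array([ 0.3, -0.4,  0.5]), array([0.557 , 0.2074, 0.4547]), array([ 0.0003, -0.0001, -1.    ]))
298 ((568.2922973632812, 224.90484619140625), (19.06241226196289, 21.199609756469727), 47.36960220336914)
90 ((568.2044067382812, 224.78909301757812), (18.80406951904297, 20.6076717376709), 45.5020866394043)
```

View pics/a.png

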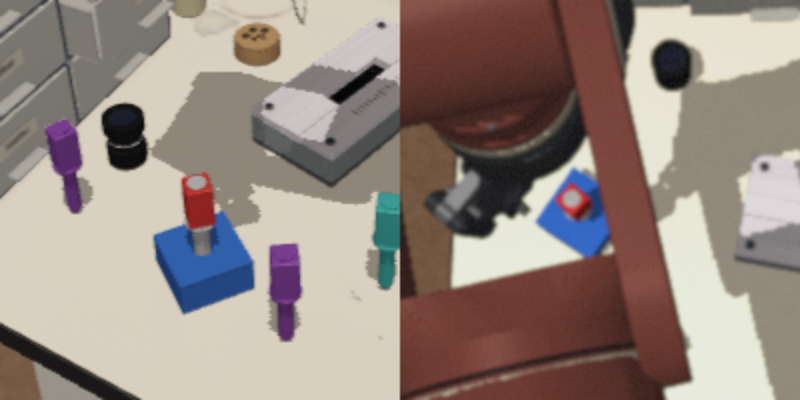

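The crops show the pin upright and untouched: handle at (198,200) in the left crop, (573,203) in the right. I'll descend to just above it.

>>> {"fn": "apply_moves", "kwargs": {"plan": [[0.06, 0.01, 0, 0.035, 0.02], [0.06, 0.02, -0.001, 0.07, 0.05], [0.06, 0.02, -0.001, 0.105, 0.05], [0.06, 0.02, -0.001, 0.135, 0.05], [0.06, 0.02, -0.001, 0.16, 0.05], [0.06, 0.02, -0.001, 0.17, 0.05], [0.06, 0.02, -0.001, 0.17, 0.05]]}}

```text
t: 3.78
tool_pos: [0.5673, 0.2205, 0.2814]
tool_rot: [-2.878, -1.257, 0.01]
contact_force: [0.6, 0.8, -0.2]
opening: 0.0603
grip_force: 0.0
```

```bash
python3 - <<'E'
from m import *
print(to([.569,.2236,.234]))
p=eyes.get_image("scene")
x,y=pix(p,[.569,.2236,.1]); x,y=int(x),int(y); print(x,y, pix(p,telemetry.get_obs()["tool_pos"]-[0,0,.173]))
c=p["img"][y-60:y+60,x-80:x+80]; cv2.imwrite("pics/b.png",cv2.resize(c,None,fx=5,fy=5,interpolation=cv2.INTER_CUBIC))
E
```

```text
(array([ 0.0037, -0.0007,  0.0473]), 'yaw', np.float64(47.18), 't', 3.78, 'F', array([ 0.6,  0.8, -0.2]), array([0.5673, 0.2205, 0.2814]), array([-0.0061, -0.0016, -1.    ]))
288 289 [289.3262 282.7773]
```

View pics/b.png

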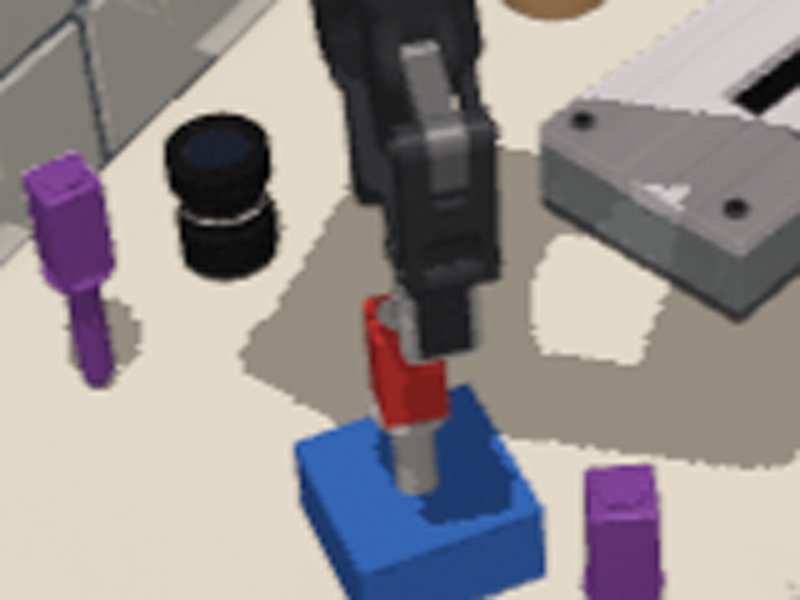

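The picture shows the jaws astride the red handle (400,340), with the near finger at (445,320). The alignment agrees within about 2-3 mm, so I'll descend and close.

>>> {"fn": "apply_moves", "kwargs": {"plan": [[0.06, 0.003, -0.001, 0.01, 0], [0.06, 0.003, -0.001, 0.022, 0], [0.06, 0.003, -0.001, 0.034, 0], [0.06, 0.003, -0.001, 0.041, 0], [0.06, 0.003, -0.001, 0.041, 0], [0.018, 0.003, -0.001, 0.041, 0], [0.018, 0.003, -0.001, 0.041, 0], [0.018, 0.003, -0.001, 0.041, 0], [0.018, 0.003, -0.001, 0.041, 0], [0.018, 0.003, -0.001, 0.041, 0], [0.018, 0.003, -0.001, 0.041, 0]], "newtons": 60}}

```text
t: 4.75
tool_pos: [0.5701, 0.2241, 0.2446]
tool_rot: [2.879, 1.258, 0.002]
contact_force: [-0.1, -0.3, 1.1]
opening: 0.0188
grip_force: 51.3
```

```bash
python3 -c "
from h import *
print(to([.56,.22,.32]))"
```

```text
(array([-0.0098, -0.0046, -0.0754]), 'yaw', np.float64(47.2), 't', 4.75, 'F', array([-0.1, -0.3,  1.1]), array([0.5701, 0.2241, 0.2446]), array([ 1.5e-03,  3.0e-04, -1.0e+00]))
```

>>> {"fn": "apply_moves", "kwargs": {"plan": [[0.018, 0, 0, -0.01, 0], [0.018, 0, 0, -0.025, 0], [0.018, 0, 0, -0.045, 0], [0.018, 0, 0, -0.065, 0], [0.018, 0, 0, -0.085, 0], [0.018, 0, 0, -0.1, 0], [0.018, 0, 0, -0.1, 0], [0.018, 0, 0, -0.1, 0]]}}

```text
t: 5.42
tool_pos: [0.5699, 0.2241, 0.3449]
tool_rot: [2.879, 1.258, 0.003]
contact_force: [-0.5, -0.4, -1.6]
opening: 0.0192
grip_force: 51.6
```

```bash
python3 - <<'E'
from m import *
print(to([.56,.0,.32]))
p=eyes.get_image("scene")
for t in("pin","handle"):
    for d in eyes.tip_of(t,p)[:4]: print(t,round(d["confidence"],2),d["point"],world(p,d["point"]))
x,y=pix(p,[.57,.2241,.14]); print(x,y); x,y=int(x),int(y); print("expected tip",pix(p,telemetry.get_obs()["tool_pos"]-[0,0,.1547+.0819]))
c=p["img"][y-60:y+60,x-80:x+80]; cv2.imwrite("pics/c.png",cv2.resize(c,None,fx=5,fy=5,interpolation=cv2.INTER_CUBIC))
E
```

```text
(array([-0.1712,  0.145 ,  0.0247]), 'yaw', np.float64(47.2), 't', 5.42, 'F', array([-0.5, -0.4, -1.6]), array([0.5699, 0.2241, 0.3449]), array([ 0.0019,  0.0006, -1.    ]))
pin 0.79 [334.4, 370.7] [0.4805 0.2459 0.0011]
pin 0.75 [380.7, 342.7] [0.447  0.1677 0.0037]
pin 0.65 [285.7, 285.0] [0.5685 0.229  0.1133]
pin 0.55 [228.1, 309.0] [ 0.6922  0.2275 -0.0004]
handle 0.79 [333.2, 334.1] [0.4785 0.2505 0.0845]
handle 0.73 [222.7, 270.5] [0.6896 0.2263 0.0832]
handle 0.7 [284.6, 244.1] [0.5545 0.2412 0.201 ]
handle 0.69 [384.0, 312.0] [0.4429 0.1718 0.0751]
285.53971406160514 268.28196186971826
expected tip [287.7178 286.9444]
```

View pics/c.png

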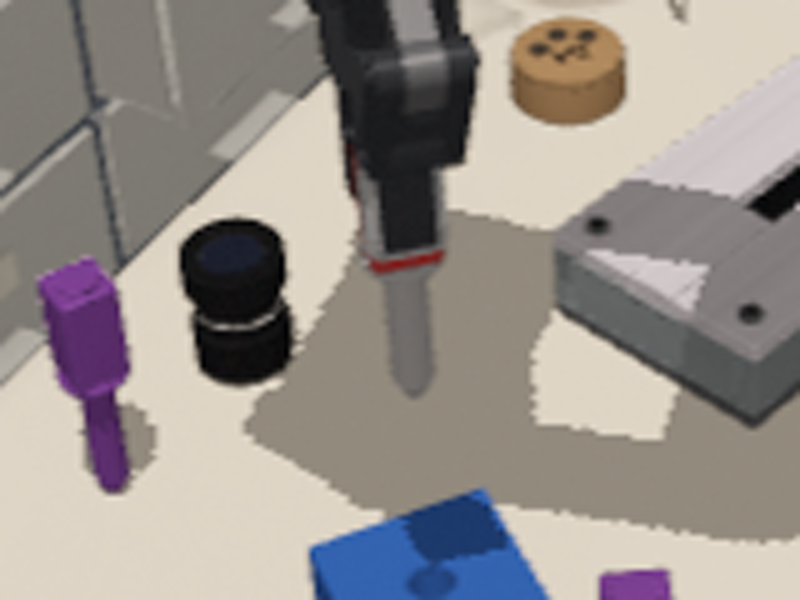

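The pin hangs upright in the jaws with its tip at crop (413,392), within 1 px of where I expected it. The standard and loupe are undisturbed. Next I'll check whether the depth shows anything in the slot.

```bash
python3 - <<'E'
from m import *
a=np.radians(79.5); yv=np.array([np.cos(a),np.sin(a)]); xv=np.array([yv[1],-yv[0]]); c=np.array([.562,-.0025])
for n in("top","scene"):
    p=eyes.get_image(n); C=cloud(p); d=C[...,:2]-c; X=d@xv; Y=d@yv
    for s in range(-38,39,4):
        m=(abs(Y-s/1000)<.002)&(abs(X)<.006)&(p["range_z"]>0); print(n,s,m.sum(),(np.median(C[m][:,2])*1000).round(1) if m.any() else 0,(C[m][:,2].min()*1000).round(1) if m.any() else 0,np.median(p["img"][m].max(-1)) if m.any() else 0)
for s in(-.03,.0,.03): print(s,to([*(c+yv*s),.297]))
E
```

```text
top -38 20 36.4 29.9 189.5
top -34 16 29.3 26.7 45.0
top -30 25 28.3 6.9 26.0
top -26 16 10.5 4.0 26.5
top -22 11 9.3 6.3 25.0
top -18 8 19.8 7.5 24.0
top -14 16 29.0 27.2 27.0
top -10 18 28.5 24.0 28.0
top -6 16 29.9 25.0 27.5
top -2 15 29.7 26.8 30.0
top 2 18 29.5 24.0 28.0
top 6 17 28.9 25.6 30.0
top 10 18 28.0 24.7 28.5
top 14 14 29.8 25.5 29.5
top 18 16 29.2 27.4 28.0
top 22 18 29.7 26.2 29.0
top 26 16 28.9 26.6 24.5
top 30 16 28.7 26.3 23.5
top 34 13 28.7 25.9 65.0
top 38 16 37.2 34.5 130.0
scene -38 19 36.2 28.9 181.0
scene -34 15 32.0 28.0 143.0
scene -30 16 27.7 19.1 22.0
scene -26 12 25.1 19.6 21.0
scene -22 5 25.7 21.7 8.0
scene -18 4 30.9 29.4 14.0
scene -14 10 29.2 27.2 12.5
scene -10 6 29.9 27.6 14.5
scene -6 11 29.3 27.5 14.0
scene -2 7 29.2 28.8 13.0
scene 2 8 29.5 27.6 12.0
scene 6 10 29.3 27.4 13.5
scene 10 10 29.8 29.0 13.5
scene 14 10 29.1 26.5 16.5
scene 18 11 29.1 27.4 13.0
scene 22 10 29.7 28.3 14.0
scene 26 11 29.5 28.0 16.0
scene 30 2 30.2 28.9 55.0
scene 34 0 0 0 0
scene 38 11 37.5 36.0 135.0
-0.03 (array([-0.1964,  0.1646,  0.045 ]), 'yaw', np.float64(47.2), 't', 5.67, 'F', array([-0.3,  0.9, -1.2]), array([0.5693, 0.2239, 0.3418]), array([-0.003 , -0.0007, -1.    ]))
0.0 (array([-0.171 ,  0.1486,  0.045 ]), 'yaw', np.float64(47.2), 't', 5.67, 'F', array([-0.3,  0.9, -1.2]), array([0.5693, 0.2239, 0.3418]), array([-0.003 , -0.0007, -1.    ]))
0.03 (array([-0.1457,  0.1325,  0.045 ]), 'yaw', np.float64(47.2), 't', 5.67, 'F', array([-0.3,  0.9, -1.2]), array([0.5693, 0.2239, 0.3418]), array([-0.003 , -0.0007, -1.    ]))
```

Both depth images show a dip in the bar at about s = -23 mm. I'll go above s = -10, enter there and slide towards it.

>>> {"fn": "apply_moves", "kwargs": {"plan": [[0.018, -0.025, 0.022, 0, 0], [0.018, -0.055, 0.047, 0, 0], [0.018, -0.085, 0.073, 0, 0], [0.018, -0.115, 0.099, 0, 0], [0.018, -0.145, 0.125, 0.01, 0], [0.018, -0.17, 0.146, 0.025, 0], [0.018, -0.179, 0.154, 0.04, 0], [0.018, -0.179, 0.154, 0.05, 0], [0.018, -0.179, 0.154, 0.05, 0], [0.018, -0.179, 0.154, 0.05, 0], [0.018, -0.179, 0.154, 0.05, 0]]}}

```text
t: 6.58
tool_pos: [0.5615, -0.0109, 0.2942]
tool_rot: [2.878, 1.26, 0.001]
contact_force: [0.7, -0.8, -0.2]
opening: 0.019
grip_force: 51.6
```

```bash
python3 - <<'E'
from m import *
o=telemetry.get_obs()
print(to([.5602,-.0123,.275]))
p=eyes.get_image("scene"); e=o["tool_pos"]-[0,0,.2366]; x,y=pix(p,e); print("exp tip",x,y,e)
for d in eyes.tip_of("pin",p)[:3]: print(d["confidence"],d["point"])
x,y=int(x),int(y); c=p["img"][y-60:y+60,x-80:x+80]; cv2.imwrite("pics/d.png",cv2.resize(c,None,fx=5,fy=5,interpolation=cv2.INTER_CUBIC)); print(x,y)
E
```

```text
(array([-0.0019,  0.    ,  0.0192]), 'yaw', np.float64(47.28), 't', 6.58, 'F', array([ 0.7, -0.8, -0.2]), array([ 0.5615, -0.0109,  0.2942]), array([ 0.0006,  0.0002, -1.    ]))
exp tip 371.06356951155493 227.73358253725362 [ 0.5615 -0.0109  0.0576]
0.81 [373.3, 229.0]
0.68 [382.8, 342.2]
0.64 [229.8, 308.7]
371 227
```

View pics/d.png

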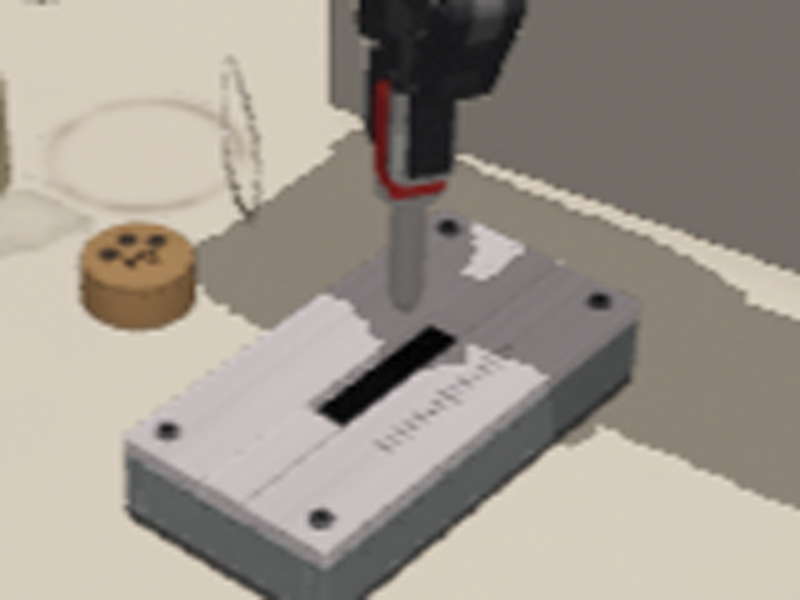

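The tip is at crop (405,307), about 20 mm above the cover, and projects onto the slot's centre line at roughly (400,360). I'll descend slowly.

>>> {"fn": "apply_moves", "kwargs": {"plan": [[0.018, 0, 0, 0.008, 0], [0.018, 0, 0, 0.015, 0], [0.018, 0, 0, 0.019, 0], [0.018, 0, 0, 0.021, 0], [0.018, 0, 0, 0.022, 0], [0.018, 0, 0, 0.023, 0], [0.018, 0, 0, 0.024, 0], [0.018, 0, 0, 0.024, 0], [0.018, 0, 0, 0.024, 0]]}}

```text
t: 7.43
tool_pos: [0.5612, -0.012, 0.2699]
tool_rot: [2.879, 1.258, 0.0]
contact_force: [0.8, 0.2, -0.0]
opening: 0.0192
grip_force: 51.6
```

>>> {"fn": "apply_moves", "kwargs": {"plan": [[0.018, 0, 0, 0.0005, 0], [0.018, 0, 0, 0.001, 0], [0.018, 0, 0, 0.0015, 0], [0.018, 0, 0, 0.002, 0], [0.018, 0, 0, 0.0025, 0], [0.018, 0, 0, 0.003, 0], [0.018, 0, 0, 0.003, 0]]}}

```text
t: 8.02
tool_pos: [0.5612, -0.0119, 0.2667]
tool_rot: [-2.879, -1.258, -0.0]
contact_force: [-0.3, -0.3, -1.0]
opening: 0.0189
grip_force: 51.7
```

>>> {"fn": "apply_moves", "kwargs": {"plan": [[0.018, 0, 0, 0.0004, 0], [0.018, 0, 0, 0.0008, 0], [0.018, 0, 0, 0.0012, 0], [0.018, 0, 0, 0.0012, 0]]}}

```text
t: 8.35
tool_pos: [0.5614, -0.0119, 0.2665]
tool_rot: [2.879, 1.258, 0.0]
contact_force: [-2.5, 0.8, 5.1]
opening: 0.019
grip_force: 52.6
```

>>> {"fn": "apply_moves", "kwargs": {"plan": [[0.018, -0.0007, 0.0004, 0, 0], [0.018, -0.0014, 0.0008, 0, 0], [0.018, -0.0021, 0.0012, 0, 0], [0.018, -0.0028, 0.0017, 0, 0], [0.018, -0.0035, 0.0022, 0, 0], [0.018, -0.0042, 0.0026, 0, 0], [0.018, -0.0049, 0.003, 0, 0], [0.018, -0.0056, 0.0035, 0, 0], [0.018, -0.0063, 0.0039, 0, 0], [0.018, -0.0068, 0.0043, 0, 0], [0.018, -0.0068, 0.0043, 0, 0]]}}

```text
t: 9.27
tool_pos: [0.5592, -0.0203, 0.2646]
tool_rot: [2.878, 1.258, -0.004]
contact_force: [-0.8, -0.2, -1.5]
opening: 0.0191
grip_force: 51.5
```

Contact has gone and the tip dropped at about s = -18. I'll move 4 mm further, to the middle of the hole.

>>> {"fn": "apply_moves", "kwargs": {"plan": [[0.018, -0.0008, 0.0005, 0, 0], [0.018, -0.0017, 0.001, 0, 0], [0.018, -0.0025, 0.0016, 0, 0], [0.018, -0.0034, 0.0021, 0, 0], [0.018, -0.0034, 0.0021, 0, 0], [0.018, -0.0034, 0.0021, 0.001, 0], [0.018, -0.0034, 0.0021, 0.002, 0], [0.018, -0.0034, 0.0021, 0.002, 0]]}}

```text
t: 9.93
tool_pos: [0.5588, -0.0237, 0.2632]
tool_rot: [-2.879, -1.258, 0.001]
contact_force: [0.5, -0.2, -0.7]
opening: 0.0191
grip_force: 51.6
```

>>> {"fn": "apply_moves", "kwargs": {"plan": [[0.018, 0, 0, 0.0006, 0], [0.018, 0, 0, 0.0012, 0], [0.018, 0, 0, 0.0018, 0], [0.018, 0, 0, 0.0024, 0], [0.018, 0, 0, 0.003, 0], [0.018, 0, 0, 0.003, 0]]}}

```text
t: 10.43
tool_pos: [0.5589, -0.0237, 0.2603]
tool_rot: [-2.879, -1.258, 0.0]
contact_force: [-0.2, -0.2, -1.6]
opening: 0.019
grip_force: 51.6
```

>>> {"fn": "apply_moves", "kwargs": {"plan": [[0.018, 0, 0, 0.0006, 0], [0.018, 0, 0, 0.0012, 0], [0.018, 0, 0, 0.0018, 0], [0.018, 0, 0, 0.0024, 0], [0.018, 0, 0, 0.003, 0], [0.018, 0, 0, 0.003, 0]]}}

```text
t: 10.93
tool_pos: [0.5589, -0.0237, 0.2573]
tool_rot: [-2.879, -1.258, 0.0]
contact_force: [-0.8, 0.0, -0.8]
opening: 0.0192
grip_force: 51.6
```

>>> {"fn": "apply_moves", "kwargs": {"plan": [[0.018, 0, 0, 0.001, 0], [0.018, 0, 0, 0.002, 0], [0.018, 0, 0, 0.003, 0], [0.018, 0, 0, 0.004, 0], [0.018, 0, 0, 0.005, 0], [0.018, 0, 0, 0.005, 0]]}}

```text
t: 11.43
tool_pos: [0.5588, -0.0237, 0.2522]
tool_rot: [-2.879, -1.258, 0.001]
contact_force: [0.9, 0.0, -0.7]
opening: 0.0193
grip_force: 51.6
```

>>> {"fn": "apply_moves", "kwargs": {"plan": [[0.018, 0, 0, 0.001, 0], [0.018, 0, 0, 0.002, 0], [0.018, 0, 0, 0.003, 0], [0.018, 0, 0, 0.004, 0], [0.018, 0, 0, 0.005, 0], [0.018, 0, 0, 0.0054, 0], [0.018, 0, 0, 0.0058, 0], [0.018, 0, 0, 0.0058, 0]]}}

```text
t: 12.1
tool_pos: [0.559, -0.0238, 0.2467]
tool_rot: [2.879, 1.258, 0.0]
contact_force: [-0.1, 0.3, -0.9]
opening: 0.0195
grip_force: 51.6
```

>>> {"fn": "apply_moves", "kwargs": {"plan": [[0.018, 0, 0, 0.0005, 0], [0.018, 0, 0, 0.001, 0], [0.018, 0, 0, 0.0015, 0], [0.018, 0, 0, 0.0015, 0]]}}

```text
t: 12.43
tool_pos: [0.5592, -0.0237, 0.2465]
tool_rot: [-2.879, -1.258, -0.0]
contact_force: [-2.9, 0.3, 6.9]
opening: 0.0189
grip_force: 52.8
```

It meets the floor 20 mm below the bar, so the pin is seated. Now I'll release and retreat.

>>> {"fn": "apply_moves", "kwargs": {"plan": [[0.018, 0, 0, -0.0007, 0], [0.018, 0, 0, -0.0007, 0], [0.05, 0, 0, -0.0007, 0], [0.05, 0, 0, -0.0007, 0], [0.05, 0, 0, -0.0007, 0], [0.05, 0, 0, -0.0007, 0], [0.05, 0, 0, -0.01, 0], [0.05, 0, 0, -0.03, 0], [0.05, 0, 0, -0.06, 0], [0.05, 0, 0, -0.09, 0], [0.05, 0, 0, -0.12, 0], [0.05, 0, 0, -0.12, 0]]}}

```text
t: 13.43
tool_pos: [0.5606, -0.024, 0.374]
tool_rot: [2.872, 1.255, 0.018]
contact_force: [0.9, 0.4, 0.9]
opening: 0.0499
grip_force: 0.0
```

```bash
python3 - <<'E'
from m import *
p=eyes.get_image("scene"); C=cloud(p); b=p["img"].astype(int)
red=(b[...,2]>100)&(b[...,1]<80)&(b[...,0]<80)&(np.hypot(C[...,0]-.559,C[...,1]+.024)<.04)&(p["range_z"]>0)
print(red.sum(),C[red].min(0),C[red].max(0),C[red].mean(0))
x,y=pix(p,[.559,-.024,.06]); x,y=int(x),int(y); cv2.imwrite("pics/e.png",cv2.resize(p["img"][y-60:y+60,x-80:x+80],None,fx=5,fy=5,interpolation=cv2.INTER_CUBIC))
E
```

```text
233 [ 0.5234 -0.0524  0.0371] [ 0.5833 -0.0021  0.4107] [ 0.5454 -0.0115  0.1136]
```

View pics/e.png

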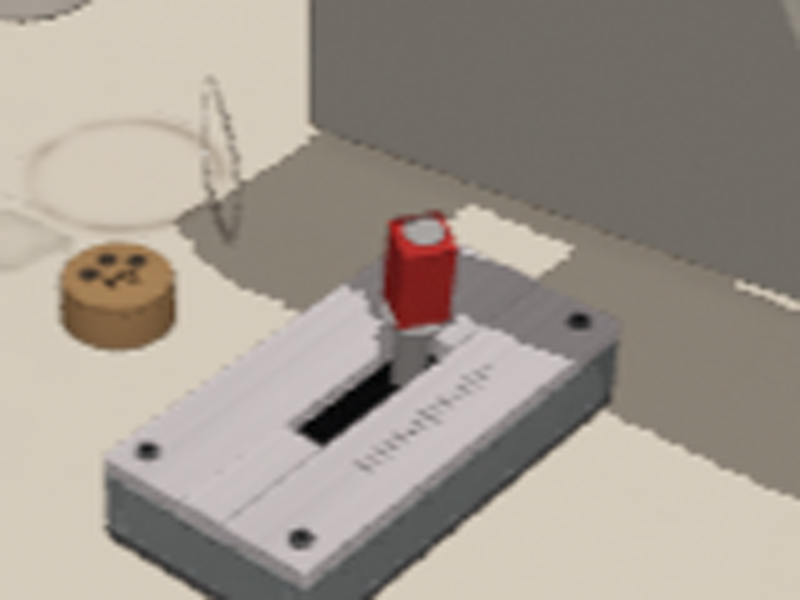

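The pin stands upright in the slot at (415,280), released and clear of the gripper. The copper-coloured standard at (118,295) hasn't moved. One short hold to settle, then I'll hand in.

>>> {"fn": "apply_moves", "kwargs": {"plan": [[0.05, 0, 0, 0, 0], [0.05, 0, 0, 0, 0], [0.05, 0, 0, 0, 0], [0.05, 0, 0, 0, 0]]}}

```text
t: 13.82
tool_pos: [0.5585, -0.0237, 0.3634]
tool_rot: [-2.877, -1.257, 0.004]
contact_force: [-0.4, -0.6, 1.0]
opening: 0.05
grip_force: 0.0
```

```bash
python3 -c "
from station import ctrl
print(ctrl.finish_job())"
```

```text
the job is handed in; nothing more can be done
None
```

The pin is seated on the floor of the blind hole, upright and released; the highest wrist force I read while pressing was about 7 N, the loupe and standard were left alone, and I handed the job in at about 14 s (no verdict was returned).

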